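# Fill the tin rack from the pigment case

## Robot

A 7-joint arm with a two-finger parallel gripper is mounted at the origin on the work surface. World frame = base frame: x ahead of the robot, y to its left, z up, the work surface at z = 0. Lengths are in mm, angles in rad, forces in N, time in s.
With the tool pointing down it reaches from about 425 to 800 mm from the base axis. Payload 8.3 kg.
Tool frame: the origin (TCP) lies between the finger pads; the fingertips stand finger_overhang ahead of it and the grasp point (between the pads) lies 5 mm behind it (finger_overhang is the distance from the TCP to the fingertips, in mm); z points along the fingers, y is the direction in which the jaws open and shut (so a half turn about z gives the same grasp; the last joint's range is limited). The gripper opens to 85 mm and grips with 20 to 120 N. Pads are 22 mm wide; open, the fingers measure 114 mm over their backs; the gripper's body (76 mm by 85 mm) begins 54 mm behind the grasp point. The pads swing forward as they close: fully open they stand 13 mm farther back than shut.
Start: joints at [-1.323, 0.383, 0.016, 1.37, -0.006, 1.388, -0.046], TCP at [191.084, 595.053, 206.779] pointing down, gripper open.
Joint ranges: [-2.95, 2.95], [-0.25, 2.06], [-1.52, 1.56], [0.18, 2.33], [-1.44, 4.58], [0.02, 2.06], [-3.01, 3.01]. Speed limits (rad/s): [2.39, 2.39, 3.01, 3.01, 3.14, 3.14, 3.14].

## Interface

Orientations are given as [roll, pitch, yaw] about the fixed x, y, z axes, in that order (R = Rz(yaw) Ry(pitch) Rx(roll)).
In Python, from plant import get_obs, read_camera, camera_model, job_done, finger_overhang gives the robot as it stands. The module is installed in compiled form; this text tells all that it offers.
- The arm moves only by the tool carry_out, never from a script. Its argument "steps" is a list of rows, each an object with "slide": the shift along the tool's x, y, z in m, a list of three; "turn": the turn about the tool's z in degrees; "jaw": the gripper command: -1 is fully open, 1 is shut, values between are in proportion. In form: [{"slide": [x, y, z], "turn": turn, "jaw": jaw}, ...]. A call has 1 to 20 rows; each row shifts and turns the commanded pose from where the row before left it, along the tool's axes as they then stand; what a row does not reach is not made up. A row lasts 1/8 s, in which the tool goes at most 62.5 mm and 10.7 degrees, less where a joint would pass 70% of its speed; a pose out of reach is approached as far as the arm can. A call is refused whole if a number of a shift passes 0.0625 or a number of a turn 10.7, either way. A call with a gripper value outside its range is refused whole. The fingers move at their own pace and stop on an object; "force" is the grip in N (left out, the last holds). Time passes only in rows, so rows that do not move let the fingers close. It gives the time, the measured TCP pose, the force and the opening at its end, in the units of the state.
- get_obs(): the state, without advancing time (a new reading comes with each control period).
- read_camera(name): name is "scene" or "top" or "wrist"; returns the picture (420x560x3 uint8, red, green, blue); there is no depth.
- camera_model(name): a dict with "intrinsics" (3x3 intrinsics, pixels), "D" ([k1, k2, p1, p2, k3] as OpenCV has them; the pictures are not rectified), "extrinsics" (4x4, takes a point from world to camera coordinates); the wrist camera has in their place "tool_from_camera" (4x4, takes a point from camera to tool coordinates, whose origin is the TCP and whose axes are the flange's). Camera axes: x right, y up, looking along -z (the intrinsics and any distortion apply to the point x, -y, -z); pixel columns grow to the right and rows downward; lengths in mm; the calibration is good to about 2 mm. A picture is of the moment at which its call begins: read the wrist's pose just before it. camera_model takes no time and is no camera call.
- job_done(): hands the job in, once; it reports no verdict.
The state is a dict: "time_s": time; "joints": joint angles; "joint_vel": joint speeds; "effort": joint torques, N m; "ee_pos": TCP position; "ee_rot": TCP orientation; "ft_force": force on the tool from outside, world axes, zero at the start; "moment": the same for the moment, N m; "gripper_width": opening from 0.0 (shut) to 1.0 (fully open).
Only numpy, scipy, OpenCV 4.12 (cv2) and the standard library are available. Lean on these libraries where they do the work, as an engineer would, in place of code of your own. Each camera call takes 0.05 s, during which the arm holds its last target. There are 200 camera calls.

## Task

Swing the wooden case's lid open past upright so that it stays open by itself, then load the two pigment tins from the case into the sloping gravity-feed rack: lay each one crosswise at the rack's high end and let it roll down. The longer tin goes in first so that it lies against the stop and will come out first, the shorter one rests behind it. Leave the lid open, the sanding block in the case, and the other things on the table where they are.

Things in the scene. Friction and masses are not known exactly. Their poses are not given: they have to be found in the camera images.
- case: wooden case, fixed, on the left: 130 deep (x) x 320 wide (y) x 72 high, walls and floor 6. Origin: centre of underside; x from the lid's handle side to the hinge, z up. Inside, three slots side by side at y = -88, 0, +88 with no walls between, each with two 6 high strips along x, 36 apart, against rolling. They hold the two tins and the sanding block in any order, lengths along x
- lid (a joint): the case lid's hinge: 0 shut, grows as it opens, 1.57 upright, stop at 2.3 rad (leaning back about 42 degrees). No latch and nearly no friction: the 0.25 kg lid falls shut if let go before upright, and falls back onto its stop and stays if let go past about 1.6. Fully open, the handle is 200 above the table
- lid_handle (a point): middle of the lid's steel handle bar: round, 11 dia, 100 long, parallel to the hinge (case y), on two stubs near its ends, 40 ahead of the lid's front edge in the plane of the lid (8 thick); free space before, under and behind the middle of the bar. 170 from the hinge axis; moves with the lid
- lid_hinge (a point): point on the hinge axis, middle of the case's far top edge; the axis runs along the case's y. Turning about it by t lifts the handle up and then away from the front
- tin_long_c (a point): centre of the longer steel tin with a paper label, 48 dia x 84 long (its length along this point's x), about 0.13 to 0.25 kg; lies on its side in a slot of the case, axis 30 above the case's underside; a 2 mm boss on each end; rigid, sealed, rolls
- tin_long: the longer tin (origin at its centre, as tin_long_c)
- tin_short_c (a point): centre of the shorter steel tin, same look, 48 dia x 60 long (length along this point's x), about 0.09 to 0.17 kg; lies on its side in another slot of the case
- tin_short: the shorter tin (origin at its centre, as tin_short_c)
- rack: plywood gravity-feed tin rack, fixed, on the right: open chute 260 long (x), 98 wide inside, walls 40 above its floor, which slopes down 13 degrees to -x (low end, nearer the robot), where a cross board 32 high stops the tins; high end (+x) open. Origin on the table under its centre, x level, z up; chute floor 43 high at the middle. Tins lie crosswise (length along y) and roll down freely
- rack_load (a point): loading place near the high end: where a tin's centre is when it lies crosswise on the chute floor there (x = +63, 82 above the table in the rack's frame); axes as the rack's
- rack_first (a point): where the centre of the first tin comes to rest, against the stop (x = -109, z = 42 in the rack's frame)
- rack_second (a point): where the centre of the second tin comes to rest, against the first (x = -62, z = 53 in the rack's frame)
- sanding_block: narrow cork sanding block lying in the case in the slot without a tin, 78 long (its x) x 30 wide x 33 high; origin at the centre of its underside; stays there
- jar: closed glass jar, 56 dia x 85 high, standing between case and rack towards the far side; origin at the centre of its underside; bystander
- brush: flat paint brush with wooden handle lying between case and rack, about 200 long (along its x, bristles at +x), 36 wide, 19 high; origin under its metal ferrule; bystander
- moulding: plaster moulding sample, 90 x 100 x 35 high, beyond the case; origin at the centre of its underside; bystander
- moulding2: plaster moulding sample, 90 x 100 x 35 high, beyond the rack; origin at the centre of its underside; bystander

How it is judged (in metres and radians):
On the way, in this order (a step that is already met when the one before it is completed fails the run):
1. the case's lid stands open past its balance point (over 1.7 rad), let go (value of joint lid above 1.7 rad and contact force between the fingers and lid below 0.1 N), for 0.2 s.
2. the longer tin is in the upper half of the rack's chute (x of tin_long_c in the frame of rack between 0.02 and 0.125 m and y of tin_long_c in the frame of rack between -0.03 and 0.03 m and z of tin_long_c in the frame of rack between 0.055 and 0.12 m), for 0.05 s.
3. the longer tin has rolled down and rests against the rack's stop (x of tin_long_c in the frame of rack between -0.1177 and -0.0997 m and y of tin_long_c in the frame of rack between -0.022 and 0.022 m and z of tin_long_c in the frame of rack between 0.0335 and 0.0515 m and angle between the x axis of tin_long_c and the y axis of rack, either way round below 0.15 rad and linear speed of tin_long below 0.03 m/s), for 0.2 s.
4. the shorter tin is in the upper half of the rack's chute (x of tin_short_c in the frame of rack between 0.02 and 0.125 m and y of tin_short_c in the frame of rack between -0.03 and 0.03 m and z of tin_short_c in the frame of rack between 0.055 and 0.12 m), for 0.05 s.
5. the shorter tin has rolled down and rests behind the longer one (x of tin_short_c in the frame of rack between -0.0709 and -0.0529 m and y of tin_short_c in the frame of rack between -0.022 and 0.022 m and z of tin_short_c in the frame of rack between 0.0443 and 0.0623 m and angle between the x axis of tin_short_c and the y axis of rack, either way round below 0.3 rad and linear speed of tin_short below 0.03 m/s), for 0.2 s.
At the end, for the whole second after the job is handed in: Lid beyond 1.7 rad; longer tin at rest against the stop (centre within 9 mm of rack_first along and up, 22 mm across; within 0.15 rad of crosswise); shorter tin at rest right behind it (the same about rack_second, within 0.3 rad of crosswise); both under 0.03 m/s (all of step 3 and all of step 5 and value of joint lid above 1.7 rad); the robot touches nothing.
It fails at once if the sanding block or another bystander is moved by more than 40 mm (distance of any of sanding_block, jar, brush, moulding, moulding2 from where it was at the start of the episode above 0.04 m).
It also fails if it takes over 72 s, if anything falls off the work surface, if the arm or the gripper's body presses on something with over 40 N, if the wrist force passes 120 N, or if a joint passes its speed limit or range.

## Working session

There is one attempt and no reset: what is moved stays moved. The work goes in short steps, Python scripts to look and compute and a tool call to move; the robot and the scene stay as the last step left them, time stands still between calls to the robot, and variables do not carry over. Pictures are saved under pics/ and viewed, about 8 in all and at most 12, crops included, and the job is handed in when it is done.

Besides the shell and the picture viewer there is one more tool, called as name(argument=value, ...) on one line, values as JSON. carry_out: Moves the arm, as the interface text tells. Its arguments: {"type":"object","properties":{"steps":{"type":"array"},"force":{"type":"number"}},"required":["steps"]}

```bash
mkdir -p pics
python3 - <<'E'
from plant import *
import cv2,numpy as np
o=get_obs();print(o);print(finger_overhang)
for n in("scene","top"):
    cv2.imwrite(f"pics/{n}0.png",read_camera(n)[:,:,::-1]);m=camera_model(n);print(n,m)
print(camera_model("wrist"))
E
```

```text
{'time_s': 0.0, 'joints': array([-1.3228861 ,  0.38424398,  0.01637777,  1.37115906, -0.00631485,
        1.38818754, -0.04650104]), 'joint_vel': array([ 1.09657089e-04,  4.63053693e-04, -1.23114297e-03, -1.74223692e-05,
       -2.00983156e-03, -5.80389423e-04,  1.68343656e-04]), 'effort': array([ 4.55703012e-04, -6.27603221e+01,  8.44750889e-01, -3.71836674e+01,
        1.67208910e-02,  1.41670604e-02,  6.58296415e-06]), 'ee_pos': array([190.93964205, 594.54343671, 205.77307975]), 'ee_rot': array([-3.13964377e+00,  2.21161213e-05,  2.83083888e+00]), 'ft_force': array([-0.14999536, -0.01775782, -0.01323838]), 'moment': array([ 0.03877063,  0.00010223, -0.03445412]), 'gripper_width': 0.9999402396029344}
14.0
scene {'intrinsics': array([[521.00508519,   0.        , 279.42689309],
       [  0.        , 521.00508519, 205.90802343],
       [  0.        ,   0.        ,   1.        ]]), 'D': array([-0.01485062,  0.        ,  0.        ,  0.        ,  0.        ]), 'extrinsics': array([[-5.23585927e-01,  8.51890983e-01, -1.18122646e-02,
         2.91558987e+02],
       [-5.86845064e-01, -3.5
[... 742 characters left out ...]
],
       [ 0.00000000e+00,  0.00000000e+00,  0.00000000e+00,
         1.00000000e+00]])}
{'intrinsics': array([[352.43053796,   0.        , 280.28131993],
       [  0.        , 352.43053796, 205.42351372],
       [  0.        ,   0.        ,   1.        ]]), 'D': array([-0.08837453,  0.        ,  0.        ,  0.        ,  0.        ]), 'tool_from_camera': array([[-7.51030187e-04,  9.56898076e-01,  2.90422982e-01,
         7.46767029e+01],
       [ 9.99998343e-01,  1.20028398e-03, -1.36876389e-03,
         8.48883360e-01],
       [-1.65835759e-03,  2.90421472e-01, -9.56897392e-01,
        -1.67081425e+02],
       [ 0.00000000e+00,  0.00000000e+00,  0.00000000e+00,
         1.00000000e+00]])}
```

View pics/top0.png

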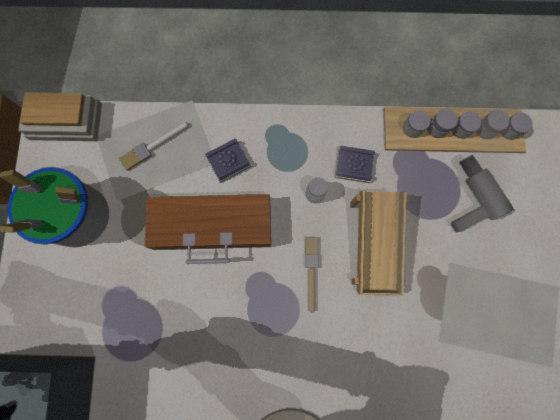

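View pics/scene0.png

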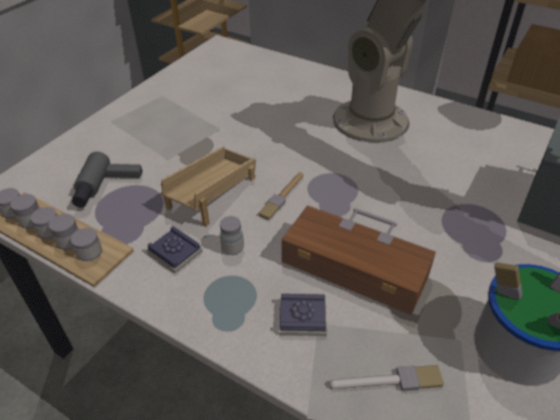

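```bash
cat > h.py <<'E'
import cv2,numpy as np
from plant import *
from scipy.spatial.transform import Rotation as R
def model(n,obs=None):
    m=camera_model(n)
    if n=="wrist":
        T=np.eye(4);T[:3,:3]=R.from_euler('xyz',obs["ee_rot"]).as_matrix();T[:3,3]=obs["ee_pos"]
        C=T@m["tool_from_camera"]
    else: C=np.linalg.inv(m["extrinsics"])
    return m["intrinsics"],m["D"],C
def cast(M,uv,z):
    K,D,C=M
    p=cv2.undistortPoints(np.array(uv,float).reshape(-1,1,2),K,D).reshape(-1,2)
    d=np.c_[p[:,0],-p[:,1],-np.ones(len(p))]@C[:3,:3].T
    z=np.broadcast_to(z,len(p))
    return C[:3,3]+d*((z-C[2,3])/d[:,2])[:,None]
def proj(M,X):
    K,D,C=M;E=np.linalg.inv(C)
    X=np.array(X,float).reshape(-1,3)@E[:3,:3].T+E[:3,3]
    return cv2.projectPoints(X*[1,-1,-1],np.zeros(3),np.zeros(3),K,D)[0].reshape(-1,2)
E
python3 - <<'E'
from h import *
im=cv2.imread("pics/top0.png");M=model("top")
hsv=cv2.cvtColor(im,cv2.COLOR_BGR2HSV)
print(hsv[220,200],hsv[240,385],hsv[200,365],hsv[230,330],hsv[150,150])
m=((hsv[...,0]<14)&(hsv[...,1]>90)).astype(np.uint8)
m[:, :110]=0;m[:,300:]=0;m[:180]=0;m[275:]=0
m=cv2.morphologyEx(m,cv2.MORPH_OPEN,np.ones((5,5)))
c=max(cv2.findContours(m,0,2)[0],key=cv2.contourArea)
b=cv2.approxPolyDP(c,5,True).reshape(-1,2);print("lid",b.tolist(),cv2.boxPoints(cv2.minAreaRect(c)).tolist())
for z in(72,80):print(z,cast(M,b,z).round(0).tolist())
m=((hsv[...,0]>8)&(hsv[...,0]<28)&(hsv[...,1]>70)).astype(np.uint8)
m[:,:345]=0;m[:,420:]=0;m[:180]=0;m[305:]=0
c=max(cv2.findContours(m,0,2)[0],key=cv2.contourArea)
print("rack",cv2.approxPolyDP(c,4,True).reshape(-1,2).tolist())
cv2.imwrite("pics/c1.png",np.hstack([cv2.resize(im[175:280,135:285],None,fx=2.6,fy=5,interpolation=2)[:, :],cv2.resize(im[180:305,340:420],None,fx=4.2,fy=4.2,interpolation=2)]))if 0 else cv2.imwrite("pics/c1.png",cv2.resize(im[180:305,340:420],None,fx=4.6,fy=4.6,interpolation=2))
print("jar",cast(M,[[317,185]],85).round(),"brush",cast(M,[[312,237],[312,310]],10).round())
E
```

```text
[ 12 147  97] [ 17 102 160] [17 99 98] [ 13  11 157] [20 18 84]
lid [[268, 196], [212, 196], [210, 225], [199, 210], [212, 215], [210, 196], [191, 196], [185, 212], [174, 205], [175, 197], [170, 205], [168, 198], [148, 198], [148, 205], [163, 205], [146, 212], [155, 230], [146, 230], [145, 242], [165, 246], [166, 236], [181, 236], [173, 231], [178, 222], [195, 233], [197, 245], [209, 247], [223, 210], [232, 212], [232, 246], [247, 240], [264, 244], [269, 233], [260, 223], [269, 216]] [[143.9314727783203, 197.12069702148438], [268.598876953125, 194.15243530273438], [269.82269287109375, 245.5518798828125], [145.1552734375, 248.5201416015625]]
72 [[649.0, 69.0, 72.0], [646.0, 215.0, 72.0], [569.0, 216.0, 72.0], [608.0, 247.0, 72.0], [596.0, 212.0, 72.0], [646.0, 220.0, 72.0], [645.0, 270.0, 72.0], [602.0, 283.0, 72.0], [620.0, 313.0, 72.0], [641.0, 312.0, 72.0], [620.0, 323.0, 72.0], [638.0, 330.0, 72.0], [637.0, 382.0, 72.0], [618.0, 381.0, 72.0], [619.0, 341.0, 72.0], [600.0, 384.0, 72.0], [553.0, 357.0, 72.0], [553.0, 380.0, 72.0], [522.0, 380.0, 72.0], [513.0, 328.0, 72.0], [538.0, 
[... 566 characters left out ...]
6.0, 328.0, 80.0], [635.0, 380.0, 80.0], [617.0, 378.0, 80.0], [618.0, 339.0, 80.0], [598.0, 381.0, 80.0], [552.0, 354.0, 80.0], [551.0, 377.0, 80.0], [521.0, 377.0, 80.0], [512.0, 325.0, 80.0], [537.0, 325.0, 80.0], [538.0, 287.0, 80.0], [550.0, 308.0, 80.0], [574.0, 297.0, 80.0], [547.0, 252.0, 80.0], [516.0, 245.0, 80.0], [512.0, 214.0, 80.0], [608.0, 183.0, 80.0], [603.0, 160.0, 80.0], [516.0, 156.0, 80.0], [532.0, 119.0, 80.0], [522.0, 75.0, 80.0], [551.0, 63.0, 80.0], [576.0, 87.0, 80.0], [595.0, 64.0, 80.0]]
rack [[360, 191], [351, 206], [359, 203], [358, 275], [352, 283], [359, 293], [401, 294], [406, 283], [407, 196]]
jar [[678. -58.  85.]] brush [[552. -52.  10.]
 [359. -53.  10.]]
```

View pics/c1.png

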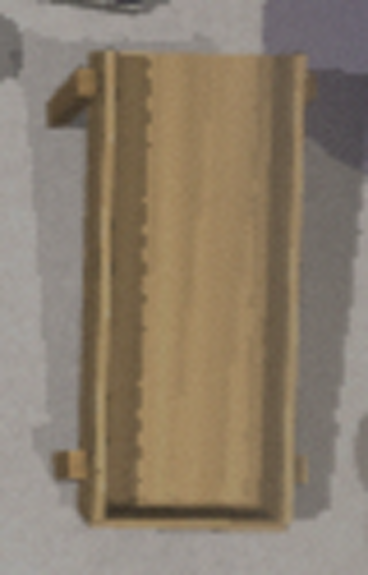

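Run:
```python
from h import *
M=model("top")
uv=np.array([[107,54],[304,55],[97,520],[290,525]])/4.6+[340,180]
P=cast(M,uv,[113,113,53,53]);print("rack",P.round(1).tolist())
print([np.linalg.norm(P[a]-P[b]).round(1) for a,b in((0,1),(2,3),(0,2),(1,3))],P.mean(0).round(1))
ux=(P[0]+P[1]-P[2]-P[3])[:2];print("yaw",np.arctan2(ux[1],ux[0]))
b=[[143.9,197.1],[268.6,194.2],[269.8,246.],[145.2,248.5]]
for z in(72,80):
    P=cast(M,b,z);print("lid",P.round(1).tolist(),[np.linalg.norm(P[i]-P[i-1]).round(1) for i in range(4)],P.mean(0).round(1))
    d=(P[0]+P[3]-P[1]-P[2])[:2];print("case yaw",np.arctan2(-d[0],d[1]))
print("bar",cast(M,[[188,262],[228,262],[207,262]],76).round(1).tolist())
o=get_obs();print(o["ee_rot"],R.from_euler('xyz',o["ee_rot"]).as_matrix().round(3).tolist(),o["time_s"])
```

```text
rack [[655.7, -171.3, 113.0], [657.6, -278.9, 113.0], [406.1, -173.7, 53.0], [405.7, -280.1, 53.0]]
[np.float64(107.6), np.float64(106.4), np.float64(256.7), np.float64(258.9)] [ 531.3 -226.    83. ]
yaw 0.006982464682791991
lid [[639.3, 393.3, 72.0], [654.2, 67.2, 72.0], [518.5, 60.6, 72.0], [505.0, 377.9, 72.0]] [np.float64(135.1), np.float64(326.4), np.float64(135.8), np.float64(317.6)] [579.3 224.7  72. ]
case yaw 0.04424930029004051
lid [[637.4, 390.4, 80.0], [652.2, 67.0, 80.0], [517.7, 60.4, 80.0], [504.3, 375.1, 80.0]] [np.float64(134.0), np.float64(323.7), np.float64(134.7), np.float64(315.0)] [577.9 223.2  80. ]
case yaw 0.04424930029004071
bar [[473.1, 265.5, 76.0], [475.4, 164.7, 76.0], [474.2, 217.6, 76.0]]
[-3.13982718e+00  5.33197048e-05  2.83084526e+00] [[-0.952, 0.306, -0.0], [0.306, 0.952, -0.002], [-0.0, -0.002, -1.0]] 0.1
```

carry_out(steps=[{"slide":[0,0,0],"turn":10,"jaw":0},{"slide":[0,0,0],"turn":10,"jaw":0},{"slide":[0,0,0],"turn":10,"jaw":0},{"slide":[0,0,0],"turn":10,"jaw":0},{"slide":[0,0,0],"turn":10,"jaw":0},{"slide":[0,0,0],"turn":10,"jaw":0},{"slide":[0,0,0],"turn":10,"jaw":0},{"slide":[-0.0388,0.027,0],"turn":0,"jaw":0},{"slide":[-0.0388,0.027,0],"turn":0,"jaw":0},{"slide":[-0.0388,0.027,0],"turn":0,"jaw":0},{"slide":[-0.0388,0.027,0],"turn":0,"jaw":0},{"slide":[-0.0388,0.027,0],"turn":0,"jaw":0},{"slide":[-0.0388,0.027,0],"turn":0,"jaw":0},{"slide":[-0.0388,0.027,0],"turn":0,"jaw":0},{"slide":[-0.0388,0.027,0],"turn":0,"jaw":0},{"slide":[-0.0388,0.027,0],"turn":0,"jaw":0},{"slide":[-0.0388,0.027,0],"turn":0,"jaw":0},{"slide":[0,0,0],"turn":0,"jaw":0},{"slide":[0,0,0],"turn":0,"jaw":0}], force=30)

```text
time_s: 2.48
ee_pos: [475.3, 218.0, 206.4]
ee_rot: [-3.141, 0.0, 1.609]
ft_force: [-0.9, 1.5, -1.0]
gripper_width: 0.5
```

Run:
```python
from h import *
o=get_obs();im=read_camera("wrist");cv2.imwrite("pics/w1.png",im[:,:,::-1])
np.save("o1.npy",o,allow_pickle=True);print(o["ee_pos"],o["ee_rot"],o["gripper_width"],o["joints"].round(2),o["time_s"])
M=model("wrist",o);print(proj(M,[[474,217,74],[473,265,74],[475,165,74],o["ee_pos"]]).round())
```

```text
[475.30336621 217.99178569 206.40727905] [-3.14065781e+00  9.84738424e-05  1.60907068e+00] 0.4998960611296803 [-0.93  0.17  0.5   1.67 -0.08  1.33 -0.38] 2.475
[[279. 190.]
 [280. 134.]
 [278. 245.]
 [281. 251.]]
```

View pics/w1.png

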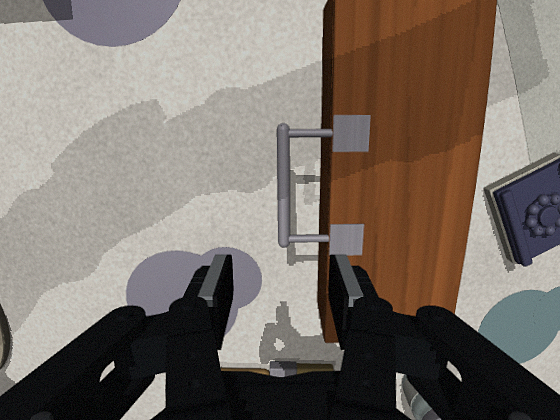

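carry_out(steps=[{"slide":[0.0025,0.0027,0.02],"turn":0,"jaw":0.3},{"slide":[0,0,0.03],"turn":0,"jaw":0.3},{"slide":[0,0,0.03],"turn":0,"jaw":0.3},{"slide":[0,0,0.03],"turn":0,"jaw":0.3},{"slide":[0,0,0.027],"turn":0,"jaw":0.3},{"slide":[0,0,0],"turn":0,"jaw":0.3},{"slide":[0,0,0],"turn":0,"jaw":1},{"slide":[0,0,0],"turn":0,"jaw":1},{"slide":[0,0,0],"turn":0,"jaw":1},{"slide":[0,0,0],"turn":0,"jaw":1}], force=30)

```text
time_s: 3.78
ee_pos: [478.6, 220.4, 70.2]
ee_rot: [3.141, -0.0, 1.609]
ft_force: [0.3, -0.1, 0.7]
gripper_width: 0.002
```

Run:
```python
import numpy as np
from h import *
o=get_obs();print(o["ee_pos"],o["ft_force"],o["gripper_width"]*85)
r=.17;t=np.linspace(0,2.1,31)
dy=r*(1-np.cos(t));dz=-r*np.sin(t)
for i in range(30):print(round(t[i+1],2),(dy[i+1]-dy[i]).round(4),(dz[i+1]-dz[i]).round(4))
```

```text
[478.57385688 220.40066634  70.2405023 ] [ 0.27673397 -0.09579903  0.68186539] 0.17167905448670687
0.07 0.0004 -0.0119
0.14 0.0012 -0.0118
0.21 0.0021 -0.0117
0.28 0.0029 -0.0115
0.35 0.0037 -0.0113
0.42 0.0045 -0.011
0.49 0.0052 -0.0107
0.56 0.006 -0.0103
0.63 0.0067 -0.0099
0.7 0.0073 -0.0094
0.77 0.008 -0.0088
0.84 0.0086 -0.0082
0.91 0.0091 -0.0076
0.98 0.0096 -0.007
1.05 0.0101 -0.0063
1.12 0.0105 -0.0056
1.19 0.0109 -0.0048
1.26 0.0112 -0.004
1.33 0.0114 -0.0032
1.4 0.0116 -0.0024
1.47 0.0118 -0.0016
1.54 0.0119 -0.0008
1.61 0.0119 0.0001
1.68 0.0119 0.0009
1.75 0.0118 0.0017
1.82 0.0116 0.0025
1.89 0.0114 0.0033
1.96 0.0112 0.0041
2.03 0.0108 0.0049
2.1 0.0105 0.0056
```

Run:
```python
from h import *
o=get_obs();im=read_camera("wrist")[:,:,::-1];s=read_camera("scene")[:,:,::-1]
cv2.imwrite("pics/w2.png",np.hstack([im[:,130:430],cv2.resize(s[150:310,270:450],(500,420),interpolation=2)]))
```

```text
(no output)
```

View pics/w2.png

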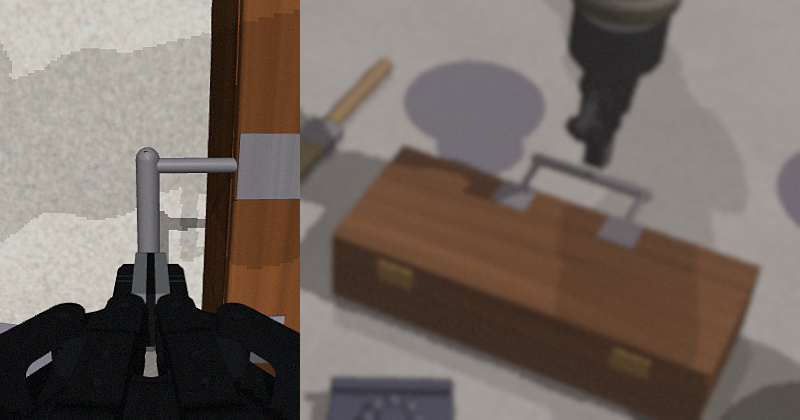

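Run:
```python
from h import *
M=model("scene");T=model("top");o=get_obs();W=model("wrist",o)
p=o["ee_pos"]
print("tip proj",proj(M,[p-[0,0,14],p,p+[0,0,5]]).round(1).tolist(),"obs tip ~(377,213)")
for z in(50,60,70,80,90):print(z,cast(M,[[355.3,210.2],[395.3,224.3],[375.3,217.2]],z).round().tolist(),cast(T,[[188,262],[228,262]],z).round().tolist(),cast(W,[[277,155]],z).round().tolist())
```

```text
tip proj [[374.6, 224.1], [375.3, 219.9], [375.5, 218.4]] obs tip ~(377,213)
50 [[452.0, 158.0, 50.0], [448.0, 261.0, 50.0], [450.0, 210.0, 50.0]] [[475.0, 271.0, 50.0], [477.0, 168.0, 50.0]] [[475.0, 267.0, 50.0]]
60 [[462.0, 161.0, 60.0], [458.0, 264.0, 60.0], [460.0, 213.0, 60.0]] [[474.0, 269.0, 60.0], [476.0, 167.0, 60.0]] [[475.0, 268.0, 60.0]]
70 [[472.0, 165.0, 70.0], [468.0, 267.0, 70.0], [470.0, 217.0, 70.0]] [[473.0, 267.0, 70.0], [476.0, 165.0, 70.0]] [[475.0, 270.0, 70.0]]
80 [[482.0, 169.0, 80.0], [478.0, 269.0, 80.0], [480.0, 220.0, 80.0]] [[473.0, 265.0, 80.0], [475.0, 164.0, 80.0]] [[475.0, 271.0, 80.0]]
90 [[492.0, 173.0, 90.0], [488.0, 272.0, 90.0], [490.0, 223.0, 90.0]] [[472.0, 262.0, 90.0], [475.0, 163.0, 90.0]] [[475.0, 273.0, 90.0]]
```

carry_out(steps=[{"slide":[0,0.0005,-0.012],"turn":0,"jaw":1},{"slide":[0,0.001,-0.012],"turn":0,"jaw":1},{"slide":[0,0.002,-0.012],"turn":0,"jaw":1},{"slide":[0,0,0],"turn":0,"jaw":1}])

```text
time_s: 4.38
ee_pos: [482.9, 220.8, 107.3]
ee_rot: [3.139, -0.001, 1.609]
ft_force: [-0.2, 0.3, 0.1]
gripper_width: -0.001
```

Run:
```python
from h import *
o=get_obs();im=read_camera("wrist")[:,:,::-1];s=read_camera("scene")[:,:,::-1]
print(o["ee_pos"],o["ft_force"],o["gripper_width"])
p=o["ee_pos"];print(proj(model("wrist",o),[p-[0,0,14],p]),proj(model("scene"),[p-[0,0,14],p]))
cv2.imwrite("pics/w3.png",np.hstack([im[:,130:430],cv2.resize(s[170:250,330:425],(500,420),interpolation=2)]))
```

```text
[482.94415655 220.83811799 107.31621551] [-0.22914594  0.3423313   0.10216026] -0.0005386665847782205
[[280.66062773 240.73098934]
 [280.75639444 251.11979727]] [[375.80976202 214.10003218]
 [376.50037073 209.76715765]]
```

View pics/w3.png

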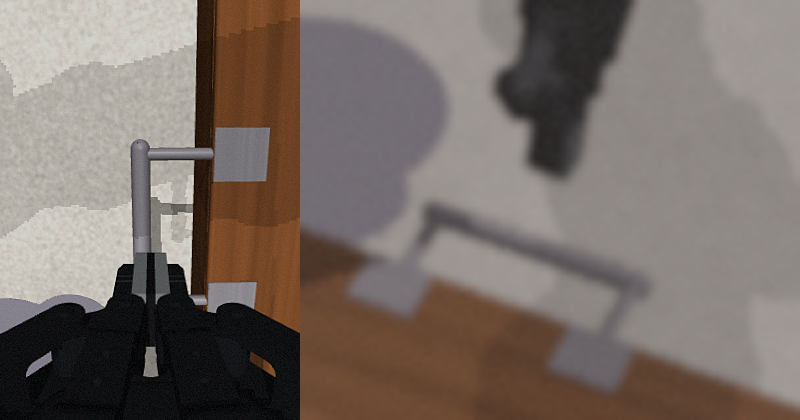

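carry_out(steps=[{"slide":[0,-0.003,0],"turn":0,"jaw":0.3},{"slide":[0,-0.0035,0],"turn":0,"jaw":0.3},{"slide":[0,0,0],"turn":0,"jaw":0.3},{"slide":[0,0,0.02],"turn":0,"jaw":0.3},{"slide":[0,0,0.02],"turn":0,"jaw":0.3},{"slide":[0,0,0.02],"turn":0,"jaw":0.3},{"slide":[0,0,0.016],"turn":0,"jaw":0.3},{"slide":[0,0,0],"turn":0,"jaw":0.3},{"slide":[0,0,0],"turn":0,"jaw":1},{"slide":[0,0,0],"turn":0,"jaw":1},{"slide":[0,0,0],"turn":0,"jaw":1},{"slide":[0,0,0],"turn":0,"jaw":1}], force=30)

```text
time_s: 5.98
ee_pos: [477.7, 220.4, 31.3]
ee_rot: [3.137, -0.001, 1.609]
ft_force: [5.2, 0.4, -1.5]
gripper_width: 0.114
```

Run:
```python
from h import *
o=get_obs();im=read_camera("wrist")[:,:,::-1];s=read_camera("scene")[:,:,::-1]
print(o["ee_pos"],o["ft_force"],o["gripper_width"])
p=o["ee_pos"];print(proj(model("scene"),[p-[0,0,14],p,p+[0,0,54]]))
cv2.imwrite("pics/w4.png",np.hstack([im[:,130:430],cv2.resize(s[140:260,320:455],(500,420),interpolation=2)]))
```

```text
[477.73559777 220.43029319  31.29527443] [ 5.15374481  0.41854483 -1.46494383] 0.11438696384212245
[[372.96394653 235.1009714 ]
 [373.60374721 231.11660447]
 [376.16325817 215.16628509]]
```

View pics/w4.png

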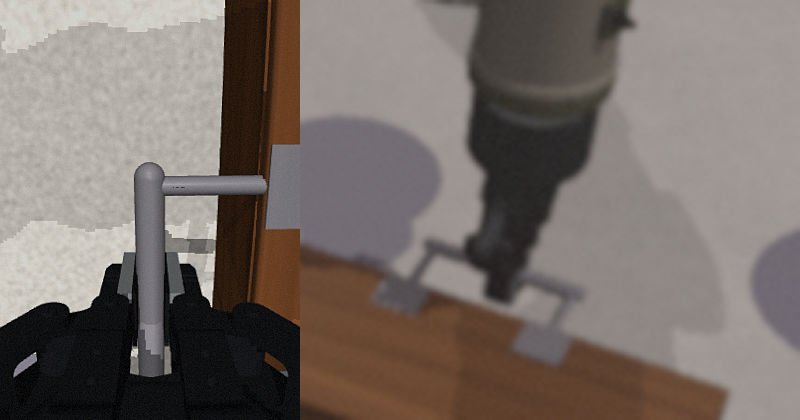

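carry_out(steps=[{"slide":[0,0.0004,-0.0119],"turn":0,"jaw":1},{"slide":[0,0.0012,-0.0118],"turn":0,"jaw":1},{"slide":[0,0.0021,-0.0117],"turn":0,"jaw":1},{"slide":[0,0.0029,-0.0115],"turn":0,"jaw":1},{"slide":[0,0.0037,-0.0113],"turn":0,"jaw":1},{"slide":[0,0.0045,-0.011],"turn":0,"jaw":1},{"slide":[0,0.0052,-0.0107],"turn":0,"jaw":1},{"slide":[0,0.006,-0.0103],"turn":0,"jaw":1},{"slide":[0,0.0067,-0.0099],"turn":0,"jaw":1},{"slide":[0,0.0073,-0.0094],"turn":0,"jaw":1}])

```text
time_s: 7.32
ee_pos: [522.1, 222.0, 139.5]
ee_rot: [3.128, -0.001, 1.608]
ft_force: [38.2, 9.9, -39.6]
gripper_width: 0.122
```

carry_out(steps=[{"slide":[0,0.0023,0.0019],"turn":0,"jaw":1},{"slide":[0,0,0],"turn":0,"jaw":1}], force=20)

```text
time_s: 7.58
ee_pos: [520.2, 222.0, 137.3]
ee_rot: [3.137, -0.0, 1.609]
ft_force: [15.6, 3.4, -16.8]
gripper_width: 0.118
```

carry_out(steps=[{"slide":[0,0.0012,0.0012],"turn":0,"jaw":1},{"slide":[0,0.0083,-0.0085],"turn":0,"jaw":1},{"slide":[0,0.0089,-0.0079],"turn":0,"jaw":1},{"slide":[0,0.0094,-0.0073],"turn":0,"jaw":1},{"slide":[0,0.0099,-0.0066],"turn":0,"jaw":1},{"slide":[0,0.0103,-0.0059],"turn":0,"jaw":1},{"slide":[0,0,0],"turn":0,"jaw":1}])

```text
time_s: 8.45
ee_pos: [566.7, 224.3, 174.8]
ee_rot: [3.14, -0.002, 1.609]
ft_force: [-6.5, 0.0, 8.6]
gripper_width: 0.12
```

carry_out(steps=[{"slide":[0,0.0107,-0.0055],"turn":0,"jaw":1},{"slide":[0,0.011,-0.0047],"turn":0,"jaw":1},{"slide":[0,0.0113,-0.0039],"turn":0,"jaw":1},{"slide":[0,0.0115,-0.003],"turn":0,"jaw":1},{"slide":[0,0.0117,-0.0021],"turn":0,"jaw":1},{"slide":[0,0.0118,-0.0013],"turn":0,"jaw":1},{"slide":[0,0.0119,-0.0005],"turn":0,"jaw":1},{"slide":[0,0,0],"turn":0,"jaw":1}])

```text
time_s: 9.45
ee_pos: [646.7, 227.8, 194.7]
ee_rot: [3.139, -0.002, 1.61]
ft_force: [0.5, 4.4, 4.1]
gripper_width: 0.113
```

carry_out(steps=[{"slide":[0,0.0119,0.0003],"turn":0,"jaw":1},{"slide":[0,0.0118,0.0012],"turn":0,"jaw":1},{"slide":[0,0.0117,0.002],"turn":0,"jaw":1},{"slide":[0,0.0116,0.0028],"turn":0,"jaw":1},{"slide":[0,0.0113,0.0036],"turn":0,"jaw":1},{"slide":[0,0.0111,0.0044],"turn":0,"jaw":1},{"slide":[0,0,0],"turn":0,"jaw":1}])

```text
time_s: 10.32
ee_pos: [715.2, 230.8, 179.3]
ee_rot: [3.141, -0.001, 1.611]
ft_force: [-0.5, 4.0, 1.2]
gripper_width: 0.115
```

carry_out(steps=[{"slide":[0,0,0],"turn":0,"jaw":0.3},{"slide":[0,0,0],"turn":0,"jaw":0.3},{"slide":[0,0,-0.015],"turn":0,"jaw":0.3},{"slide":[0,0,-0.02],"turn":0,"jaw":0.3},{"slide":[0,0,-0.025],"turn":0,"jaw":0.3},{"slide":[0,0,-0.01],"turn":0,"jaw":0.3},{"slide":[-0.012,-0.03,0],"turn":0,"jaw":0},{"slide":[-0.012,-0.03,0],"turn":0,"jaw":-0.4},{"slide":[-0.012,-0.03,0],"turn":0,"jaw":-0.4},{"slide":[-0.012,-0.03,0],"turn":0,"jaw":-0.4},{"slide":[-0.012,-0.02,0],"turn":0,"jaw":-0.4},{"slide":[0,0,0],"turn":0,"jaw":-0.4},{"slide":[0,0,0],"turn":0,"jaw":-0.4}])

```text
time_s: 11.95
ee_pos: [577.4, 164.5, 249.2]
ee_rot: [3.141, -0.0, 1.609]
ft_force: [0.4, 0.1, 0.8]
gripper_width: 0.698
```

Run:
```python
from h import *
o=get_obs();im=read_camera("wrist")[:,:,::-1]
print(o["ee_pos"],o["ee_rot"],o["ft_force"],o["gripper_width"])
import pickle;pickle.dump(o,open("o5.pkl","wb"))
cv2.imwrite("pics/w5.png",im)
c=np.array([575.5,225,0]);ux=np.array([np.cos(.038),np.sin(.038),0]);uy=np.array([-ux[1],ux[0],0])
print(proj(model("wrist",o),[c+uy*k+[0,0,54] for k in(88,0,-88)]).round())
```

```text
[577.39604102 164.4909872  249.22751773] [ 3.14140880e+00 -3.67706925e-04  1.60946311e+00] [0.43916362 0.09465019 0.76874077] 0.6980001470578374
[[281.  21.]
 [281. 115.]
 [281. 199.]]
```

View pics/w5.png

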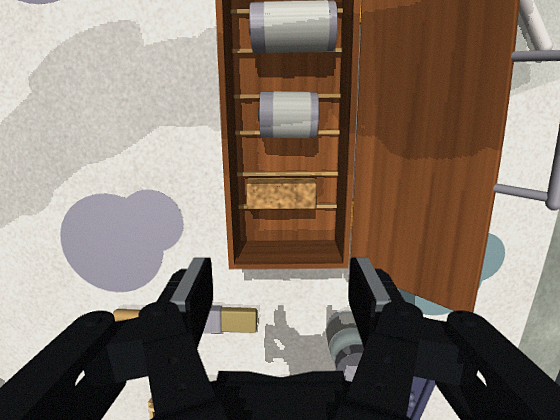

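Run:
```python
from h import *
import pickle
o=pickle.load(open("o5.pkl","rb"));M=model("wrist",o)
print("strips",cast(M,[[290,12],[290,50],[290,95.5],[290,132],[290,173.5],[290,206]],12).round(1).tolist())
print("long",cast(M,[[250,27],[336,27]],[48,48]).round(1).tolist())
print("short",cast(M,[[260,114],[319,114]],[48,48]).round(1).tolist())
print("rim -y",cast(M,[[229,268],[349,266]],72).round(1).tolist())
```

```text
strips [[581.2, 330.7, 12.0], [582.8, 292.3, 12.0], [584.9, 244.7, 12.0], [586.7, 204.7, 12.0], [588.9, 156.9, 12.0], [590.7, 117.3, 12.0]]
long [[542.5, 307.5, 48.0], [625.7, 311.0, 48.0]]
short [[554.3, 224.8, 48.0], [614.3, 227.2, 48.0]]
rim -y [[525.5, 62.8, 72.0], [655.3, 70.0, 72.0]]
```

carry_out(steps=[{"slide":[0.0487,0.0041,0],"turn":0,"jaw":-0.5},{"slide":[0.0487,0.0041,0],"turn":0,"jaw":-0.5},{"slide":[0.0487,0.0041,0],"turn":0,"jaw":-0.5},{"slide":[0,0,0],"turn":-10,"jaw":-0.5},{"slide":[0,0,0],"turn":-10,"jaw":-0.5},{"slide":[0,0,0],"turn":-10,"jaw":-0.5},{"slide":[0,0,0],"turn":-10,"jaw":-0.5},{"slide":[0,0,0],"turn":-10,"jaw":-0.5},{"slide":[0,0,0],"turn":-10,"jaw":-0.5},{"slide":[0,0,0],"turn":-10,"jaw":-0.5},{"slide":[0,0,0],"turn":-10,"jaw":-0.5},{"slide":[0,0,0],"turn":-10,"jaw":-0.5},{"slide":[0,0,0.04],"turn":0,"jaw":-0.5},{"slide":[0,0,0.04],"turn":0,"jaw":-0.5},{"slide":[0,0,0.04],"turn":0,"jaw":-0.5},{"slide":[0,0,0.04],"turn":0,"jaw":-0.5},{"slide":[0,0,0.02],"turn":0,"jaw":-0.5},{"slide":[0,0,0],"turn":0,"jaw":-0.5},{"slide":[0,0,0],"turn":0,"jaw":-0.5}])

```text
time_s: 14.38
ee_pos: [585.1, 311.1, 70.8]
ee_rot: [3.14, 0.002, -3.103]
ft_force: [-0.5, -0.3, 0.1]
gripper_width: 0.752
```

Run:
```python
from h import *
o=get_obs();im=read_camera("wrist")[:,:,::-1]
print(o["ee_pos"],o["ee_rot"],o["ft_force"],o["joints"].round(2),o["gripper_width"])
cv2.imwrite("pics/w6.png",im)
print(proj(model("wrist",o),[[584,311.5,54],[542,309.8,48],[626,313,48],[584,311.5,30]]).round())
```

```text
[585.07118316 311.08542512  70.81017114] [ 3.14043152e+00  2.21589233e-03 -3.10338406e+00] [-0.54648281 -0.33330352  0.05894118] [-0.67  0.56  0.19  1.44 -0.11  1.15  1.15] 0.7517458346126735
[[279. 235.]
 [279. 159.]
 [279. 295.]
 [279. 221.]]
```

View pics/w6.png

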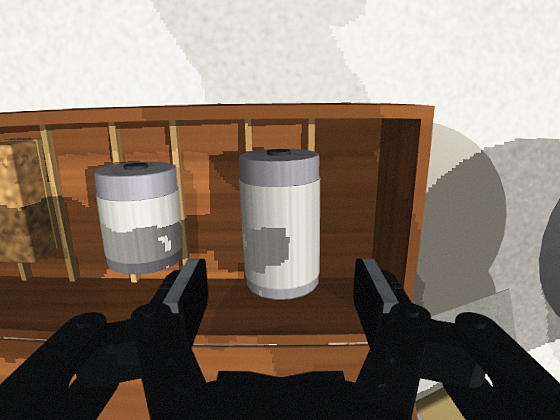

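carry_out(steps=[{"slide":[0,0,0.025],"turn":0,"jaw":-0.5},{"slide":[0,0,0.025],"turn":0,"jaw":-0.5},{"slide":[0,0,0.02],"turn":0,"jaw":-0.5},{"slide":[0,0,0.0095],"turn":0,"jaw":-0.5},{"slide":[0,0,0],"turn":0,"jaw":-0.5},{"slide":[0,0,0],"turn":0,"jaw":-0.5}], force=45)

```text
time_s: 15.18
ee_pos: [584.6, 310.9, -9.3]
ee_rot: [3.141, 0.001, -3.103]
ft_force: [0.1, 0.9, 1.2]
gripper_width: 0.752
```

No contact on the way down. Close and lift.

carry_out(steps=[{"slide":[0,0,0],"turn":0,"jaw":1},{"slide":[0,0,0],"turn":0,"jaw":1},{"slide":[0,0,0],"turn":0,"jaw":1},{"slide":[0,0,0],"turn":0,"jaw":1},{"slide":[0,0,-0.015],"turn":0,"jaw":1},{"slide":[0,0,-0.04],"turn":0,"jaw":1},{"slide":[0,0,-0.05],"turn":0,"jaw":1},{"slide":[0,0,-0.05],"turn":0,"jaw":1},{"slide":[0,0,0],"turn":0,"jaw":1},{"slide":[0,0,0],"turn":0,"jaw":1}], force=45)

```text
time_s: 16.42
ee_pos: [583.5, 310.3, 144.4]
ee_rot: [-3.141, -0.001, -3.103]
ft_force: [-0.7, -0.4, -2.6]
gripper_width: 0.548
```

Run:
```python
from h import *
o=get_obs();im=read_camera("wrist")[:,:,::-1]
print(o["ee_pos"],o["ee_rot"],o["ft_force"],o["joints"].round(2),o["gripper_width"]*85)
cv2.imwrite("pics/w7.png",im)
```

```text
[583.46801695 310.30200112 144.40575161] [-3.14140228e+00 -5.59258809e-04 -3.10323701e+00] [-0.73321015 -0.3807182  -2.57692066] [-0.68  0.5   0.2   1.36 -0.1   1.3   1.14] 46.621774829142495
```

View pics/w7.png

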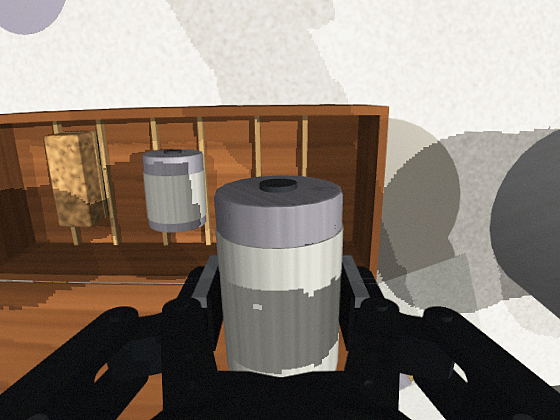

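carry_out(steps=[{"slide":[0,0,0],"turn":10.2,"jaw":1},{"slide":[0,0,0],"turn":10.2,"jaw":1},{"slide":[0,0,0],"turn":10.2,"jaw":1},{"slide":[0,0,0],"turn":10.2,"jaw":1},{"slide":[0,0,0],"turn":10.2,"jaw":1},{"slide":[0,0,0],"turn":10.2,"jaw":1},{"slide":[0,0,0],"turn":10.2,"jaw":1},{"slide":[0,0,0],"turn":10.2,"jaw":1},{"slide":[0,0,0],"turn":10.2,"jaw":1},{"slide":[-0.03,0,0],"turn":0,"jaw":1},{"slide":[-0.05,0,0],"turn":0,"jaw":1},{"slide":[-0.05,0.002,0],"turn":0,"jaw":1},{"slide":[-0.05,0.002,0],"turn":0,"jaw":1},{"slide":[-0.05,0.002,0],"turn":0,"jaw":1},{"slide":[-0.05,0.002,0],"turn":0,"jaw":1},{"slide":[-0.05,0.002,0],"turn":0,"jaw":1},{"slide":[-0.05,0.002,0],"turn":0,"jaw":1},{"slide":[-0.05,0.002,0],"turn":0,"jaw":1},{"slide":[-0.03,0.002,0],"turn":0,"jaw":1}])

```text
time_s: 18.85
ee_pos: [601.3, -152.7, 142.9]
ee_rot: [-3.138, 0.001, 1.574]
ft_force: [0.5, 0.6, -2.3]
gripper_width: 0.546
```

Run:
```python
from h import *
o=get_obs();im=read_camera("wrist")[:,:,::-1]
print(o["ee_pos"],o["ee_rot"],o["ft_force"],o["joints"].round(2),o["gripper_width"]*85,o["time_s"])
cv2.imwrite("pics/w8.png",im)
M=model("wrist",o);p=o["ee_pos"]
print("tin end pred",proj(M,[p+[0,42,39.3]]))
for x in(-120,0,118):print(x,proj(M,[[540+x,-226+s*52,82+.231*x] for s in(1,-1)]).round().tolist())
```

```text
[ 601.29233489 -152.74448081  142.94114805] [-3.13827638e+00  9.07747933e-04  1.57415873e+00] [ 0.47201833  0.64275892 -2.29213328] [-0.27  0.47  0.65  1.5  -0.29  1.28  0.42] 46.44929033056086 18.85
tin end pred [[281.02471884 191.49212119]]
-120 [[56.0, 227.0], [79.0, 335.0]]
0 [[194.0, 242.0], [204.0, 362.0]]
118 [[371.0, 260.0], [358.0, 388.0]]
```

View pics/w8.png

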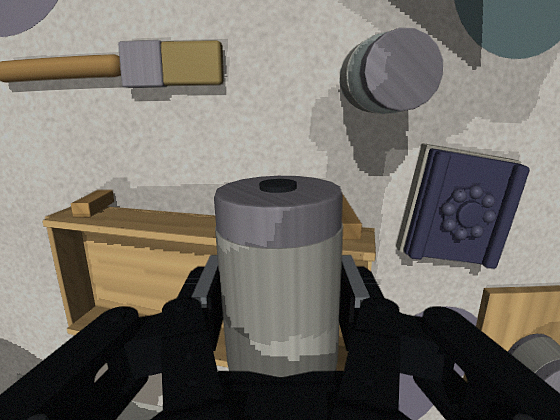

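carry_out(steps=[{"slide":[-0.035,0.002,0],"turn":0,"jaw":1},{"slide":[-0.03,0.002,0],"turn":0,"jaw":1},{"slide":[0,0,0],"turn":0,"jaw":1},{"slide":[0,0,0],"turn":0,"jaw":1},{"slide":[0,0,0],"turn":0,"jaw":1}])

```text
time_s: 19.52
ee_pos: [607.6, -212.6, 143.9]
ee_rot: [-3.141, -0.001, 1.58]
ft_force: [-0.5, 0.7, -2.5]
gripper_width: 0.547
```

carry_out(steps=[{"slide":[-0.014,0,0],"turn":0,"jaw":1},{"slide":[0,0,0],"turn":0,"jaw":1},{"slide":[0,0,0.03],"turn":0,"jaw":1},{"slide":[0,0,0.03],"turn":0,"jaw":1},{"slide":[0,0,0.02],"turn":0,"jaw":1},{"slide":[0,0,0.012],"turn":0,"jaw":1},{"slide":[0,0,0],"turn":0,"jaw":1},{"slide":[0,0,0],"turn":0,"jaw":1}])

```text
time_s: 20.52
ee_pos: [608.3, -228.8, 53.7]
ee_rot: [3.14, 0.001, 1.578]
ft_force: [0.6, -0.3, -2.3]
gripper_width: 0.545
```

Slot is clear. Shift 2 mm back in y and lower gently.

carry_out(steps=[{"slide":[0.002,0,0.003],"turn":0,"jaw":1},{"slide":[0,0,0.003],"turn":0,"jaw":1},{"slide":[0,0,0],"turn":0,"jaw":1},{"slide":[0,0,0],"turn":0,"jaw":1}])

```text
time_s: 21.02
ee_pos: [607.6, -226.4, 46.6]
ee_rot: [-3.142, 0.0, 1.578]
ft_force: [-0.3, -0.5, -1.6]
gripper_width: 0.546
```

carry_out(steps=[{"slide":[0,0,0.0015],"turn":0,"jaw":1},{"slide":[0,0,0],"turn":0,"jaw":1},{"slide":[0,0,0],"turn":0,"jaw":-0.4},{"slide":[0,0,0],"turn":0,"jaw":-0.4},{"slide":[0,0,-0.01],"turn":0,"jaw":-0.6},{"slide":[0,0,-0.02],"turn":0,"jaw":-0.6},{"slide":[0,0,-0.03],"turn":0,"jaw":-0.6},{"slide":[0,0,-0.04],"turn":0,"jaw":-0.6},{"slide":[0,0,0],"turn":0,"jaw":-0.6},{"slide":[0,0,0],"turn":0,"jaw":-0.6}])

```text
time_s: 22.28
ee_pos: [607.8, -226.4, 146.0]
ee_rot: [3.14, 0.0, 1.578]
ft_force: [0.2, 1.1, 0.2]
gripper_width: 0.798
```

Run:
```python
from h import *
o=get_obs();print(o["ee_pos"],o["ft_force"],o["gripper_width"]*85,o["time_s"])
a=read_camera("scene")[:,:,::-1];b=read_camera("top")[:,:,::-1];w=read_camera("wrist")[:,:,::-1]
cv2.imwrite("pics/s9.png",a);cv2.imwrite("pics/t9.png",b);cv2.imwrite("pics/w9.png",w)
S=model("scene")
for n,p in(("load",[604,-226,82]),("first",[432,-226,42])):print(n,proj(S,[p]).round(),proj(model("top"),[p]).round(),proj(model("wrist",o),[p]).round())
# compare colour (grey vs wood) around 'first' and 'load' in scene
h=cv2.cvtColor(a,cv2.COLOR_BGR2HSV);h0=cv2.cvtColor(cv2.imread("pics/scene0.png"),cv2.COLOR_BGR2HSV)
m=((h[...,1]<50)&(h0[...,1]>70)).astype(np.uint8);m[:120]=0;m[230:]=0;m[:,:150]=0;m[:,270:]=0
n,l,s,c=cv2.connectedComponentsWithStats(m)
for i in range(1,n):
    if s[i,4]>25:print(s[i],c[i].round(1))
```

```text
[ 607.80043076 -226.39553572  146.02632208] [0.1566778  1.07778868 0.19022469] 67.83585059763928 22.275
load [[194. 183.]] [[382. 215.]] [[275. 212.]]
first [[234. 160.]] [[380. 283.]] [[ 67. 196.]]
[216 148  34  20 396] [229.6 158. ]
```

Run:
```python
from h import *
S=model("scene");a=cv2.imread("pics/s9.png");h=cv2.cvtColor(a,cv2.COLOR_BGR2HSV);h0=cv2.cvtColor(cv2.imread("pics/scene0.png"),cv2.COLOR_BGR2HSV)
m=((h[...,1]<50)&(h0[...,1]>70)).astype(np.uint8);m[:120]=0;m[230:]=0;m[:,:150]=0;m[:,270:]=0
c=max(cv2.findContours(m,0,2)[0],key=cv2.contourArea);print(cv2.minAreaRect(c))
for x0 in(426,432,438):
    pts=np.array([[x0+24*np.cos(t),-226+s*42,42+24*np.sin(t)] for t in np.linspace(-.3,3,20) for s in(1,-1)])
    print(x0,cv2.minAreaRect(proj(S,pts).astype(np.float32)))
t=cv2.imread("pics/t9.png");ht=cv2.cvtColor(t,cv2.COLOR_BGR2HSV);ht0=cv2.cvtColor(cv2.imread("pics/top0.png"),cv2.COLOR_BGR2HSV)
m=((ht[...,1]<45)&(ht0[...,1]>65)).astype(np.uint8);m[:185]=0;m[300:]=0;m[:,:350]=0;m[:,415:]=0
for c in cv2.findContours(m,0,2)[0]:
    if cv2.contourArea(c)>60:print("top",cv2.minAreaRect(c),cv2.boundingRect(c))
print(proj(model("top"),[[432,-184,54],[432,-268,54],[412,-226,54],[456,-226,54]]).round())
```

```text
((231.1701202392578, 159.25772094726562), (32.379913330078125, 15.14891529083252), 21.037511825561523)
426 ((234.5102996826172, 157.5712890625), (32.99713134765625, 16.331907272338867), 21.410837173461914)
432 ((233.2677001953125, 158.70826721191406), (33.071929931640625, 16.383777618408203), 21.486507415771484)
438 ((232.0187530517578, 159.8510284423828), (33.14694595336914, 16.435951232910156), 21.56269073486328)
top ((383.0, 258.5), (71.0, 46.0), 90.0) (360, 223, 47, 72)
[[365. 283.]
 [398. 283.]
 [382. 291.]
 [381. 274.]]
```

carry_out(steps=[{"slide":[0.0502,-0.0023,0],"turn":0,"jaw":-0.5},{"slide":[0.0502,-0.0023,0],"turn":0,"jaw":-0.5},{"slide":[0.0502,-0.0023,0],"turn":0,"jaw":-0.5},{"slide":[0.0502,-0.0023,0],"turn":0,"jaw":-0.5},{"slide":[0.0502,-0.0023,0],"turn":0,"jaw":-0.5},{"slide":[0.0502,-0.0023,0],"turn":0,"jaw":-0.5},{"slide":[0.0502,-0.0023,0],"turn":0,"jaw":-0.5},{"slide":[0.0502,-0.0023,0],"turn":0,"jaw":-0.5},{"slide":[0.0502,-0.0023,0],"turn":0,"jaw":-0.5},{"slide":[0,0,0],"turn":-10.2,"jaw":-0.5},{"slide":[0,0,0],"turn":-10.2,"jaw":-0.5},{"slide":[0,0,0],"turn":-10.2,"jaw":-0.5},{"slide":[0,0,0],"turn":-10.2,"jaw":-0.5},{"slide":[0,0,0],"turn":-10.2,"jaw":-0.5},{"slide":[0,0,0],"turn":-10.2,"jaw":-0.5},{"slide":[0,0,0],"turn":-10.2,"jaw":-0.5},{"slide":[0,0,0],"turn":-10.2,"jaw":-0.5},{"slide":[0,0,0],"turn":-10.2,"jaw":-0.5},{"slide":[0,0,0],"turn":0,"jaw":-0.5},{"slide":[0,0,0],"turn":0,"jaw":-0.5}])

```text
time_s: 24.92
ee_pos: [583.6, 225.1, 144.6]
ee_rot: [-3.141, -0.001, -3.107]
ft_force: [-0.9, 0.1, 0.5]
gripper_width: 0.749
```

Run:
```python
from h import *
o=get_obs();print(o["ee_pos"],o["ee_rot"],o["time_s"])
w=read_camera("wrist")[:,:,::-1];cv2.imwrite("pics/w10.png",w);M=model("wrist",o)
print("pred",proj(M,[[584.3,225.5,54],[554.3,224.5,54],[614.3,226.5,54]]).round(1).tolist())
h=cv2.cvtColor(w,cv2.COLOR_BGR2HSV);m=((h[...,1]<60)&(h[...,2]>60)).astype(np.uint8)
n,l,s,c=cv2.connectedComponentsWithStats(m)
for i in range(1,n):
    if s[i,4]>800:print(s[i],c[i].round(1))
```

```text
[583.55137523 225.08664376 144.58911216] [-3.14119237e+00 -8.80038731e-04 -3.10744164e+00] 24.925
pred [[279.0, 201.4], [279.0, 162.4], [279.1, 238.1]]
[    0     0   560   385 93435] [279.4 116.8]
[ 249  153   59   83 4613] [277.8 193.5]
```

carry_out(steps=[{"slide":[0,0,0.045],"turn":0,"jaw":-0.5},{"slide":[0,0,0.045],"turn":0,"jaw":-0.5},{"slide":[0,0,0.03],"turn":0,"jaw":-0.5},{"slide":[0,0,0.02],"turn":0,"jaw":-0.5},{"slide":[0,0,0.013],"turn":0,"jaw":-0.5},{"slide":[0,0,0],"turn":0,"jaw":-0.5},{"slide":[0,0,0],"turn":0,"jaw":1},{"slide":[0,0,0],"turn":0,"jaw":1},{"slide":[0,0,0],"turn":0,"jaw":1},{"slide":[0,0,0],"turn":0,"jaw":1}], force=45)

```text
time_s: 26.22
ee_pos: [584.8, 225.4, -6.5]
ee_rot: [3.141, 0.002, -3.104]
ft_force: [-1.3, -1.6, 6.2]
gripper_width: 0.544
```

carry_out(steps=[{"slide":[0,0,-0.015],"turn":0,"jaw":1},{"slide":[0,0,-0.04],"turn":0,"jaw":1},{"slide":[0,0,-0.05],"turn":0,"jaw":1},{"slide":[0,0,-0.05],"turn":0,"jaw":1},{"slide":[0,0,0],"turn":0,"jaw":1},{"slide":[0,0,0],"turn":10.2,"jaw":1},{"slide":[0,0,0],"turn":10.2,"jaw":1},{"slide":[0,0,0],"turn":10.2,"jaw":1},{"slide":[0,0,0],"turn":10.2,"jaw":1},{"slide":[0,0,0],"turn":10.2,"jaw":1},{"slide":[0,0,0],"turn":10.2,"jaw":1},{"slide":[0,0,0],"turn":10.2,"jaw":1},{"slide":[0,0,0],"turn":10.2,"jaw":1},{"slide":[0,0,0],"turn":10.2,"jaw":1},{"slide":[0,0,0],"turn":0,"jaw":1}])

```text
time_s: 28.1
ee_pos: [583.1, 225.3, 146.4]
ee_rot: [-3.14, 0.001, 1.579]
ft_force: [0.7, -0.9, -2.0]
gripper_width: 0.541
```

carry_out(steps=[{"slide":[-0.0502,0.0023,0],"turn":0,"jaw":1},{"slide":[-0.0502,0.0023,0],"turn":0,"jaw":1},{"slide":[-0.0502,0.0023,0],"turn":0,"jaw":1},{"slide":[-0.0502,0.0023,0],"turn":0,"jaw":1},{"slide":[-0.0502,0.0023,0],"turn":0,"jaw":1},{"slide":[-0.0502,0.0023,0],"turn":0,"jaw":1},{"slide":[-0.0502,0.0023,0],"turn":0,"jaw":1},{"slide":[-0.0502,0.0023,0],"turn":0,"jaw":1},{"slide":[-0.0502,0.0023,0],"turn":0,"jaw":1},{"slide":[0,0,0],"turn":0,"jaw":1},{"slide":[0,0,0],"turn":0,"jaw":1},{"slide":[0,0,0],"turn":0,"jaw":1}])

```text
time_s: 29.6
ee_pos: [608.0, -224.5, 146.8]
ee_rot: [-3.141, -0.001, 1.582]
ft_force: [0.2, 0.4, -1.0]
gripper_width: 0.542
```

carry_out(steps=[{"slide":[-0.0015,0,0.03],"turn":0,"jaw":1},{"slide":[0,0,0.03],"turn":0,"jaw":1},{"slide":[0,0,0.02],"turn":0,"jaw":1},{"slide":[0,0,0.012],"turn":0,"jaw":1},{"slide":[0,0,0.004],"turn":0,"jaw":1},{"slide":[0,0,0],"turn":0,"jaw":1},{"slide":[0,0,0],"turn":0,"jaw":1}])

```text
time_s: 30.48
ee_pos: [608.1, -228.2, 52.1]
ee_rot: [3.14, 0.001, 1.578]
ft_force: [-0.1, -0.6, -1.4]
gripper_width: 0.546
```

carry_out(steps=[{"slide":[0.0015,0,0.003],"turn":0,"jaw":1},{"slide":[0,0,0.001],"turn":0,"jaw":1},{"slide":[0,0,0],"turn":0,"jaw":1},{"slide":[0,0,0],"turn":0,"jaw":-0.4},{"slide":[0,0,0],"turn":0,"jaw":-0.4},{"slide":[0,0,-0.01],"turn":0,"jaw":-0.6},{"slide":[0,0,-0.02],"turn":0,"jaw":-0.6},{"slide":[0,0,-0.03],"turn":0,"jaw":-0.6},{"slide":[0,0,-0.05],"turn":0,"jaw":-0.6},{"slide":[0,0,-0.05],"turn":0,"jaw":-0.6},{"slide":[0.06,0,0],"turn":0,"jaw":-0.6},{"slide":[0.06,0,0],"turn":0,"jaw":-0.6},{"slide":[0.06,0,0],"turn":0,"jaw":-0.6},{"slide":[0,0,0],"turn":0,"jaw":-0.6},{"slide":[0,0,0],"turn":0,"jaw":-0.6}])

```text
time_s: 32.35
ee_pos: [606.6, -46.9, 208.6]
ee_rot: [3.14, 0.001, 1.578]
ft_force: [-0.3, -1.2, 0.0]
gripper_width: 0.804
```

Run:
```python
from h import *
o=get_obs();print(o["ee_pos"],o["ft_force"],o["time_s"])
a=read_camera("scene")[:,:,::-1];b=read_camera("top")[:,:,::-1]
S=model("scene");T=model("top")
cv2.imwrite("pics/end.png",np.hstack([cv2.resize(a[100:340,130:480],(420,288)),cv2.resize(b[170:310,330:430],(380,532))[:288] if 0 else cv2.resize(b[180:304,330:450],(279,288))]))
for n,im in(("scene",a),("top",b)):
    i0=cv2.imread(f"pics/{n}0.png");h=cv2.cvtColor(im,cv2.COLOR_BGR2HSV);h0=cv2.cvtColor(i0,cv2.COLOR_BGR2HSV)
    m=((h[...,1]<50)&(h0[...,1]>65)).astype(np.uint8)
    if n=="scene":m[:120]=0;m[230:]=0;m[:,:150]=0;m[:,270:]=0
    else:m[:185]=0;m[300:]=0;m[:,:350]=0;m[:,415:]=0
    for c in cv2.findContours(m,0,2)[0]:
        if cv2.contourArea(c)>40:print(n,cv2.minAreaRect(c))
for x0,z0,L in((435,42,42),(482,53,30)):
    pts=np.array([[x0+24*np.cos(t),-226+s*L,z0+24*np.sin(t)] for t in np.linspace(-.3,3,20) for s in(1,-1)])
    for M in(S,T):print(x0,cv2.minAreaRect(proj(M,pts).astype(np.float32)))
```

```text
[606.57707231 -46.92717465 208.57083785] [-0.31024562 -1.21919463  0.04377315] 32.35
scene ((227.63363647460938, 162.7296142578125), (35.66977310180664, 25.362024307250977), 22.932104110717773)
top ((374.0465393066406, 241.7913818359375), (103.0571517944336, 48.856719970703125), 86.633544921875)
435 ((232.64402770996094, 159.27891540527344), (33.109397888183594, 16.409818649291992), 21.5245304107666)
435 ((381.23077392578125, 282.02874755859375), (36.512367248535156, 18.802989959716797), 1.2544904947280884)
482 ((222.2703857421875, 165.27330017089844), (26.22861099243164, 16.843185424804688), 22.000173568725586)
482 ((381.73406982421875, 263.3764953613281), (27.19776725769043, 18.622896194458008), 1.250679850578308)
```

View pics/end.png

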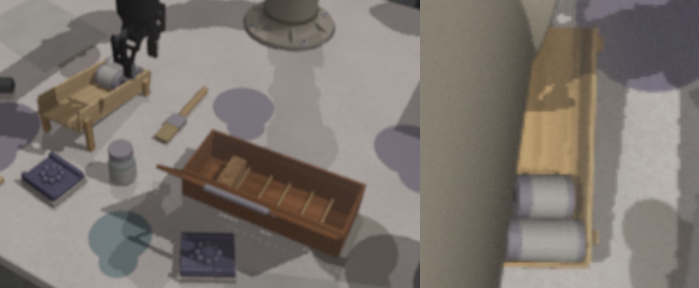

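```bash
python3 -c "
from plant import *
print(job_done(), get_obs()['time_s'])"
```

```text
the job is handed in; nothing more can be done
the job is handed in; nothing more can be done
```

The lid is open and both tins are in the rack, longer one against the stop and shorter one right behind it. I handed the job in at about 32 s of robot time; no verdict is reported.

**What I did:** I gripped the handle bar and swung the lid along its arc to about 2.0 rad, then let go. I then laid each tin crosswise at the rack's high end and let it roll down, longer tin first.

**Last checks:**
- **Tins:** the final pictures show both lying crosswise, touching, and centred alike across the chute. After its own roll the longer tin also matched the predicted place within about 2 px, and its angle within 0.5 degrees. My final numeric check could not measure the two tins separately, because they merged into one blob in the scene view and the arm covered part of the rack in the top view.
- **Everything else:** the lid is leaning open, the sanding block is in the case, and the jar, brush and mouldings look unmoved. The arm is clear, with the wrist force at about zero.

**What failed or disagreed:**
- **Fingertips:** the first grip on the handle closed on nothing. The cameras showed the fingertips about 27 mm behind the TCP, not 14 mm ahead as `finger_overhang` says. I used the measured offset from then on.
- **Wrist force:** it reached about 56 N early in the lid swing because my arc was slightly off. I corrected it, and it stayed below about 11 N for the rest of the swing.
- **Rack position:** two estimates of the rack's x differed by up to about 14 mm, which stayed within the loading tolerance.

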